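# Tip the rough stones out of the flip-top tin

## Task

Pick up the rectangular flip-top tin, hold it low over the wooden sorting tray and turn it upside down so that its hinged lid drops open and both rough stones spill into the tray. Then stand the empty tin upright on the bench again, clear of the tray, and let go of it.

Things in the scene. Friction and masses are not known exactly. Their poses are not given: they have to be found in the camera images.
- tin_center (a point): Centre of the flip-top tin, a rectangular bare-aluminium box standing upright: 42 mm deep (own x), 46 wide (own y), 66 tall (own z, up), so 33 mm above its underside; walls 3, about 0.16 kg. Own x points away from the robot 0.2 rad right to 0.45 left of ahead. It stands to the right of the tray in a row with a round tin and an open box of like metal, in any order. Pinch its two y sides just above mid-height, from -x, sloping 45 degrees down, clear of the lid.
- tin_lid (a joint): Flat lid over the tin's whole top (42 x 42 x 3 mm), no catch, hinged on the top edge at the tin's +x side (thin dark barrel). Angle in rad: 0 shut, 1.4 fully open; its -x edge swings up and over, 42 mm radius, and needs that room: a gripper straight above blocks it. It falls open by itself once the tin is turned well past level (135 degrees is ample), and shut when upright.
- tray_in (a point): Centre of the inner floor of the wooden sorting tray, fixed to the bench, the only wooden tray: outside 220 x 220 mm, 30 mm high, walls and floor 10 mm thick, so this point is 10 mm above the bench.
- stone_a_center (a point): Centre of one of the two rough quartz stones, whitish lumps of about 14 mm across and 11 g. Both lie hidden on the floor of the tin at the start (they slide out along the open lid and land some 80 to 120 mm from the tin, on the side its mouth then faces, so hold the tin as far to the other side).
- stone_b_center (a point): Centre of the other rough stone, alike.
Mind the look-alikes: they are no part of the job. What is shaped like the part that bears tin_center but turquoise is not meant.

How it is judged:
By the outcome, as a careful person would: the job done as asked, in the order asked, and still so for the second after the job is handed in, with the robot touching nothing.
It also fails if it takes over 58 s, if anything falls off the work surface, if the arm or the gripper's body presses on something with over 40 N, if the wrist force passes 120 N, or if a joint passes its speed limit or range.

## Robot

A 6-joint arm with a two-finger parallel gripper is mounted at the origin on the work surface. World frame = base frame: x ahead of the robot, y to its left, z up, the work surface at z = 0. Lengths are in mm, angles in rad, forces in N, time in s.
With the tool pointing down it reaches from about 300 to 875 mm from the base axis. Payload 6.4 kg.
Tool frame: the origin (TCP) lies on the front face of the gripper's body, between the roots of the fingers; the fingertips stand bot.tips_ahead ahead of it and the grasp point (between the pads) lies 45 mm ahead of it (bot.tips_ahead is the distance from the TCP to the fingertips, in mm); x points along the fingers, z is the direction in which the jaws open and shut, and the axes are right-handed (so a half turn about x gives the same grasp; the last joint's range is limited). The gripper opens to 88 mm and grips with 3 to 60 N. Pads are 18 mm wide; open, the fingers measure 123 mm over their backs; the gripper's body (75 mm by 187 mm) begins 45 mm behind the grasp point.
Start: joints at [-1.485, 0.181, 1.607, -0, 1.354, -0.206], TCP at [165.43, -550.704, 302.714] pointing down, gripper open.
Joint ranges: [-2.99, 2.99], [-0.89, 2.07], [0.3, 2.58], [-1.14, 4.28], [0, 2.63], [-3.12, 3.12]. Speed limits (rad/s): [2.57, 2.57, 3.01, 3.14, 3.14, 3.14].

## Interface

Orientations are given as a unit quaternion [w, x, y, z].
In Python, from rig import bot gives the robot as it stands.
- The arm moves only by the shell command python3 -m pendant 'ROWS'. ROWS is JSON, a list of rows, each a list of 3 entries, a list of its own where there are three numbers: the shift along the tool's x, y, z in mm, then the turn, a rotation vector about the tool's x, y, z in degrees, then the finger opening in mm, from 0 to 88.1. A call has 1 to 8 rows; each row shifts and turns the commanded pose from where the row before left it, along the tool's axes as they then stand; what a row does not reach is not made up. A row lasts 1/10 s, in which the tool goes at most 50 mm and 8.59 degrees, less where a joint would pass 70% of its speed; a pose out of reach is approached as far as the arm can. A call is refused whole if a number of a shift passes 50 or a number of a turn 8.59, either way. A call with a gripper value outside its range is refused whole. The fingers move at their own pace and stop on an object; the grip force is fixed at half the most. Time passes only in rows, so rows that do not move let the fingers close. It gives the time, the measured TCP pose, the force and the opening at its end, in the units of the state.
- bot.read_state(): the state, without advancing time (a new reading comes with each control period).
- bot.capture(name): name is "scene" or "top" or "wrist"; returns a dict with "img" (400x640x3 uint8, red, green, blue), "z_map" (400x640 float32, mm along the optical axis (not along the pixel's ray), 0 where there is no reading), "vertical_fov" (degrees; the focal length in pixels is half the picture's height over the tangent of half this angle, whatever the lens; pixels are square), "cx", "cy" (the principal point, pixels), "k1" (the pictures are not rectified: a ray, as slopes to the right and down, at radius r is drawn at 1 + k1 r^2 times it, then the intrinsics apply), "origin" and "orientation" of the camera in the world; the wrist camera has in their place "hand_eye" (4x4, takes a point from camera to tool coordinates, whose origin is the TCP and whose axes are the tool frame's). Camera axes: x right, y down, z forward; pixel columns grow to the right and rows downward; lengths in mm; the calibration is good to about 2 mm. A picture is of the moment at which its call begins: read the wrist's pose just before it.
- bot.hand_in(): hands the job in, once; it reports no verdict.
The state is a dict: "clock": time; "qpos": joint angles; "joint_velocities": joint speeds; "tau": joint torques, N m; "ee_pos": TCP position; "ee_rot": TCP orientation; "contact_force": force on the tool from outside, world axes, zero at the start; "wrist_torque": the same for the moment, N m; "width": finger opening in mm.
Only numpy, scipy, OpenCV 4.12 (cv2) and the standard library are available. Lean on these libraries where they do the work, as an engineer would, in place of code of your own. Each camera call takes 0.05 s, during which the arm holds its last target.

## Working session

There is one attempt and no reset: what is moved stays moved. The work goes in short steps, Python scripts to look and compute and a shell command to move; the robot and the scene stay as the last step left them, time stands still between calls to the robot, and variables do not carry over. Pictures are saved under pics/ and viewed, and the job is handed in when it is done.

```bash
ls; mkdir -p pics; python3 - <<'E'
from rig import bot
import cv2
s=bot.read_state(); print(s, bot.tips_ahead)
for n in ("scene","top"):
    c=bot.capture(n); cv2.imwrite(f"pics/{n}0.png",c["img"][:,:,::-1])
    print({k:v for k,v in c.items() if k not in("img","z_map")})
E
```

```text
pics
{'clock': 0.0, 'qpos': array([-1.48532906e+00,  1.81522718e-01,  1.60797506e+00, -2.67667762e-05,
        1.35377373e+00, -2.06280438e-01]), 'joint_velocities': array([-6.31697584e-05,  5.18993654e-04,  7.01193632e-05,  3.94309066e-04,
        1.02928481e-03,  7.98215510e-04]), 'tau': array([ 5.25977575e-04, -4.33864975e+01, -3.41848934e+01,  7.03663146e-02,
        3.84477375e-02, -1.05535930e-04]), 'ee_pos': array([ 165.37067093, -550.27800926,  301.83625882]), 'ee_rot': array([ 0.56696865,  0.42244747,  0.56776971, -0.42157115]), 'contact_force': array([-0.99646598,  0.04733066, -0.27455724]), 'wrist_torque': array([-0.04281448,  0.01829708,  0.02635188]), 'width': 87.90385409725903} 64.0
{'vertical_fov': 50.23310776585464, 'cx': 324.54858491331976, 'cy': 189.70156694060157, 'k1': 0.008997227811770502, 'origin': array([976.27312874, 555.09015573, 677.82813686]), 'orientation': array([-0.11862072,  0.25538517,  0.86853337, -0.40786924])}
{'vertical_fov': 44.90787515131398, 'cx': 322.3428900221706, 'cy': 201.6091559788472, 'k1': -0.05575144680968961, 'origin': array([ 346.02669186,  -50.51199567, 1225.8146697 ]), 'orientation': array([-0.07259384,  0.70498864, -0.7015796 ,  0.07421055])}
```

View pics/scene0.png

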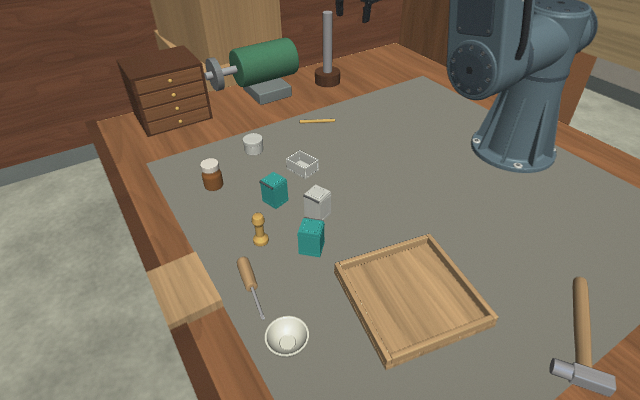

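View pics/top0.png

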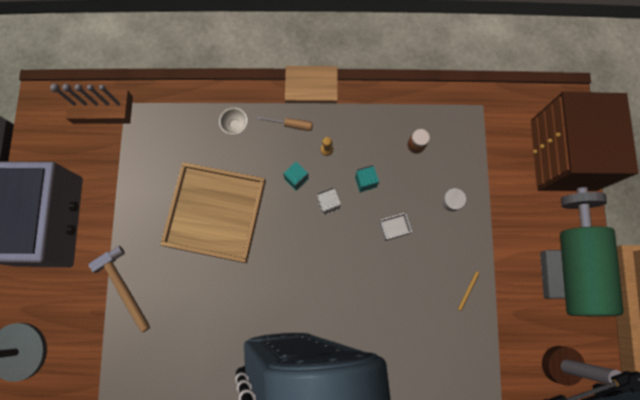

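Candidates (top view): the aluminium box at (329,200), turquoise boxes at (296,175) and (367,178) which are look-alikes, an open box at (396,226) and a round tin at (455,199). Bare metal with a closed rectangular shape fits only (329,200). I'll confirm it in enlarged crops and measure it.

```bash
cat > h.py <<'E'
import numpy as np, cv2
from scipy.spatial.transform import Rotation as R
from rig import bot
def q2R(q): return R.from_quat([q[1],q[2],q[3],q[0]]).as_matrix()
def campose(c,s=None):
    if "hand_eye" in c:
        T=np.array(c["hand_eye"]); M=q2R(s["ee_rot"]); return M@T[:3,:3], M@T[:3,3]+s["ee_pos"]
    return q2R(c["orientation"]),np.array(c["origin"])
def rays(c,uv):
    f=200/np.tan(np.radians(c["vertical_fov"])/2)
    K=np.array([[f,0,c["cx"]],[0,f,c["cy"]],[0,0,1]])
    p=cv2.undistortPoints(np.array(uv,float).reshape(-1,1,2),K,np.array([c["k1"],0,0,0,0.]))[:,0]
    return np.c_[p,np.ones(len(p))]
def onplane(c,uv,z,s=None):
    M,o=campose(c,s); d=rays(c,uv)@M.T
    return o+d*((z-o[2])/d[:,2])[:,None]
def cloud(c,s=None):
    v,u=np.mgrid[0:400,0:640]; d=rays(c,np.c_[u.ravel(),v.ravel()])
    M,o=campose(c,s); return ((d*c["z_map"].reshape(-1,1))@M.T+o).reshape(400,640,3)
E
python3 - <<'E'
from h import *
t=bot.capture("top"); s=bot.capture("scene")
a=cv2.resize(t["img"][160:240,270:370],None,fx=6,fy=6,interpolation=cv2.INTER_CUBIC)
b=cv2.resize(s["img"][170:270,250:350],None,fx=5,fy=5,interpolation=cv2.INTER_CUBIC)
cv2.imwrite("pics/ctop.png",a[:,:,::-1]); cv2.imwrite("pics/cscene.png",b[:,:,::-1])
for c,n in((t,"top"),(s,"scene")):
    P=cloud(c); im=c["img"].astype(int)
    sat=im.max(2)-im.min(2)
    box=((P[...,2]>60)&(P[...,2]<75)&(sat<40)&(im.min(2)>90)).astype(np.uint8)
    k,l,st,ce=cv2.connectedComponentsWithStats(box)
    for i in range(1,k):
        if st[i,4]>20:
            pts=P[l==i]; print(n,ce[i],st[i],pts.mean(0),cv2.minAreaRect(pts[:,:2].astype(np.float32)))
# tray corners (outer) on top
print(onplane(t,[[184,164],[265,180],[246,261],[162,244]],30))
E
```

```text
top [420.5776699 136.5776699] [412 129  17  16 206] [ 759.53863255 -300.01464219   68.18466042] ((759.9318237304688, -300.02203369140625), (40.473201751708984, 40.09720230102539), 2.8441147804260254)
top [328.48397436 199.02884615] [317 188  24  23 312] [597.7074182  -67.66855271  64.4530436 ] ((598.0396118164062, -67.63453674316406), (43.868465423583984, 46.029624938964844), 22.093982696533203)
scene [327.41935484  64.70967742] [324  63   8   5  31] [ 207.29991258 -626.46442117   67.44279872] ((207.18380737304688, -625.1339721679688), (17.93354606628418, 25.15363121032715), 62.81687545776367)
scene [209.         164.42346939] [200 158  19  14 196] [ 763.16870272 -294.32983806   68.05481826] ((761.5987548828125, -297.4720764160156), (43.95834732055664, 42.311851501464844), 40.87809753417969)
scene [317.37809187 193.24734982] [303 184  28  20 283] [599.34808963 -63.88564028  65.63843444] ((599.3412475585938, -65.20208740234375), (46.45874786376953, 45.93950653076172), 22.254589080810547)
[[695.66698201 304.46568314  30.        ]
 [653.98069755  93.85077443  30.        ]
 [447.74899637 134.89541015  30.        ]
 [488.31109374 346.64366415  30.        ]]
```

View pics/ctop.png

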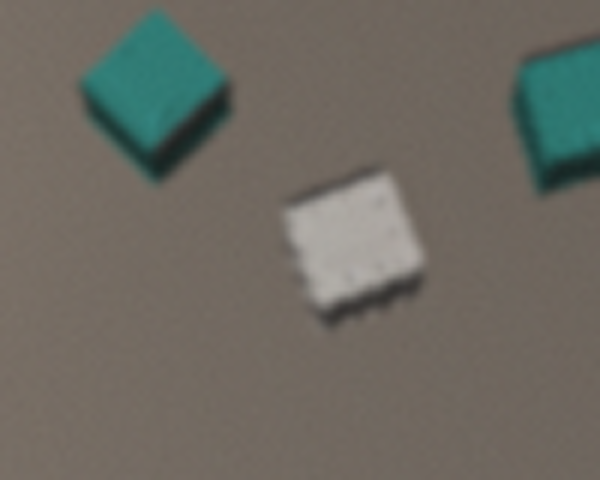

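View pics/cscene.png

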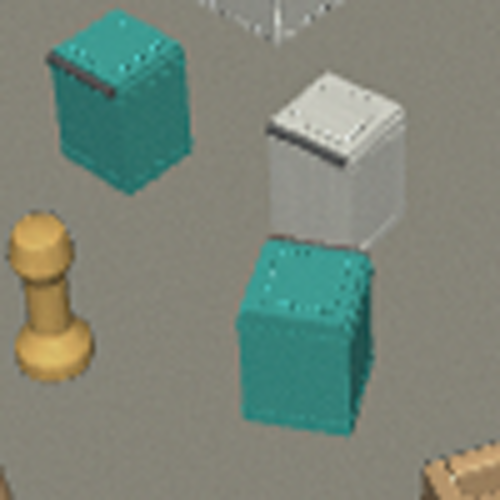

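The top crop shows the bare-aluminium tin near (329,200), with its dark hinge barrel on the edge away from the robot. So its own x is about +22° to the left, and its centre is about (598,-66.5). Both turquoise boxes are look-alikes. Next: neighbour clearance and the approach plan.

```bash
cat >> h.py <<'E'
def tgt(az,slope,flip=1,roll=0):
    "tool x heading az deg, slope deg below horizontal, jaw z = flip * left; then rolled about own x"
    a,b=np.radians([az,slope]); x=np.array([np.cos(a)*np.cos(b),np.sin(a)*np.cos(b),-np.sin(b)])
    z=flip*np.array([-np.sin(a),np.cos(a),0]); 
    return np.c_[x,np.cross(z,x),z]@R.from_euler('x',roll,degrees=True).as_matrix()
def plan(Mt,pt,n=None,s=None,p0=None,M0=None):
    if M0 is None:
        s=s or bot.read_state(); M0=q2R(s["ee_rot"]); p0=s["ee_pos"]
    w=R.from_matrix(M0.T@Mt).as_rotvec(); dp=pt-p0
    m=max(np.linalg.norm(dp)/40,np.degrees(np.linalg.norm(w))/8,1); n=n or int(np.ceil(m))
    A=sum(M0@R.from_rotvec(w*k/n).as_matrix() for k in range(n))
    d=np.linalg.solve(A,dp)
    print("n",n,"shift",d.round(1),"turn",np.degrees(w/n).round(2),"|shift|",np.linalg.norm(d).round(1)); return d,w/n
E
python3 - <<'E'
from h import *
s=bot.read_state(); print(q2R(s["ee_rot"]).round(3))
t=bot.capture("top");P=cloud(t); im=t["img"].astype(int)
c0=np.array([598,-66.5]);a=np.radians(22.1);ex=np.array([np.cos(a),np.sin(a)]);ey=np.array([-ex[1],ex[0]])
m=(im[...,1]-im[...,0]>40)&(P[...,2]>20)
k,l,st,ce=cv2.connectedComponentsWithStats(m.astype(np.uint8))
for i in range(1,k):
    if st[i,4]>50:
        q=P[l==i][:,:2]-c0; print(ce[i],"own x",(q@ex).min(),(q@ex).max(),"own y",(q@ey).min(),(q@ey).max(),P[l==i].mean(0))
for f in(1,-1):
  M=tgt(22.1,45,f); G=np.array([598,-66.5,0])
  g=np.array([598-5*ex[0],-66.5-5*ex[1],38]); pre=g-M[:,0]*(45+110)
  print(f,pre); plan(M,pre)
E
```

```text
[[-0.     0.958  0.288]
 [ 0.001  0.288 -0.958]
 [-1.     0.    -0.001]]
[294.80612245 173.14965986] own x -227.44540905564276 118.46150923435592 own y 25.117502567441715 109.6118159453361 [662.03843499  15.93870708  67.86177395]
[366.61128527 176.55799373] own x -227.44540905564276 39.215277413383674 own y -134.991023392954 109.6118159453361 [ 654.60606508 -161.91712755   66.85032669]
[592.8055814 279.7944186] own x -478.03847287947895 -227.44540905564276 own y -510.12336509668313 109.6118159453361 [ 396.7167452  -652.90600067  162.4824349 ]
1 [ 491.81838178 -109.61588411  147.60155108]
n 22 shift [ 20.4 -12.7 -26.7] turn [ 7.35  3.04 -0.14] |shift| 35.9
-1 [ 491.81838178 -109.61588411  147.60155108]
n 15 shift [ 21.1  25.1 -20.5] turn [-0.34  0.14  3.  ] |shift| 38.7
```

```bash
python3 -m pendant '[[[21.1,25.1,-20.5],[-0.34,0.14,3],88],[[21.1,25.1,-20.5],[-0.34,0.14,3],88],[[21.1,25.1,-20.5],[-0.34,0.14,3],88],[[21.1,25.1,-20.5],[-0.34,0.14,3],88],[[21.1,25.1,-20.5],[-0.34,0.14,3],88],[[21.1,25.1,-20.5],[-0.34,0.14,3],88],[[21.1,25.1,-20.5],[-0.34,0.14,3],88]]'
cat > nxt.py <<'E'
from h import *
import sys
s=bot.read_state(); print("t",s["clock"],"q",s["qpos"].round(2),"F",s["contact_force"].round(1),"w",s["width"].round(1),"p",s["ee_pos"].round(1))
az,sl,fl,roll,gx,gy,gz=map(float,sys.argv[1:8]); n=int(sys.argv[8]) if len(sys.argv)>8 else None
M=tgt(az,sl,fl,roll); plan(M,np.array([gx,gy,gz])-45*M[:,0],n,s)
E
python3 nxt.py 22.1 45 -1 0 515.5 -100 116
```

```text
clock: 0.95
ee_pos: [308.2, -352.4, 185.2]
ee_rot: [0.639, 0.511, 0.494, -0.296]
contact_force: [0.1, 0.4, 0.1]
width: 88.1Traceback (most recent call last):
  File "nxt.py", line 3, in <module>
    s=bot.read_state(); print("t",s["clock"],"q",s["qpos"].round(2),"F",s["contact_force"].round(1),"w",s["width"].round(1),"p",s["ee_pos"].round(1))
                                                                                                        ^^^^^^^^^^^^^^^^
AttributeError: 'float' object has no attribute 'round'
```

```bash
sed -i 's/s\["width"\].round(1)/round(s["width"],1)/' nxt.py; python3 nxt.py 22.1 45 -1 0 521.3 -97.6 115.8 8
```

```text
t 0.95 q [-1.31  0.07  2.04  0.41  1.11 -0.27] F [0.1 0.4 0.1] w 88.1 p [ 308.2 -352.4  185.2]
n 8 shift [ 21.1  25.  -20.4] turn [-0.34  0.14  2.98] |shift| 38.5
```

```bash
python3 -m pendant '[[[21.1,25,-20.4],[-0.34,0.14,2.98],88],[[21.1,25,-20.4],[-0.34,0.14,2.98],88],[[21.1,25,-20.4],[-0.34,0.14,2.98],88],[[21.1,25,-20.4],[-0.34,0.14,2.98],88],[[21.1,25,-20.4],[-0.34,0.14,2.98],88],[[21.1,25,-20.4],[-0.34,0.14,2.98],88],[[21.1,25,-20.4],[-0.34,0.14,2.98],88],[[21.1,25,-20.4],[-0.34,0.14,2.98],88]]'
python3 nxt.py 22.1 45 -1 0 521.3 -97.6 115.8
python3 - <<'E'
from h import *
s=bot.read_state();c=bot.capture("wrist");cv2.imwrite("pics/w1.png",c["img"][:,:,::-1]);c=bot.capture("scene");cv2.imwrite("pics/s1.png",c["img"][:,:,::-1])
E
```

```text
clock: 1.75
ee_pos: [491.6, -109.4, 147.5]
ee_rot: [0.693, 0.589, 0.391, -0.141]
contact_force: [0.3, -0.3, -0.2]
width: 88.0
t 1.75 q [-0.81  0.12  2.24  1.13  0.82 -0.45] F [ 0.3 -0.3 -0.2] w 88.0 p [ 491.6 -109.4  147.5]
n 1 shift [0.  0.2 0.2] turn [-0.01  0.03  0.03] |shift| 0.3
```

View pics/w1.png

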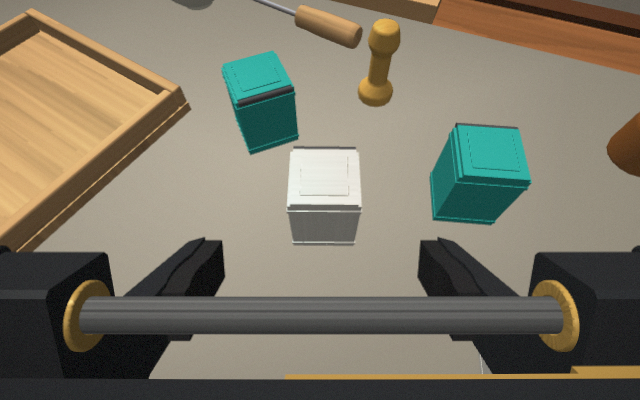

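View pics/s1.png

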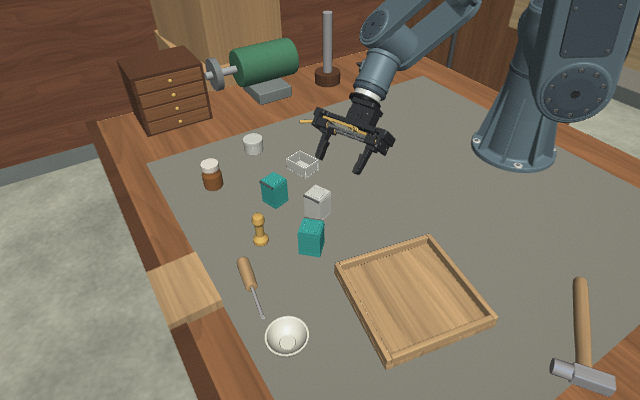

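The wrist view shows the aluminium tin at (325,195), square to the jaws and centred between the fingers at roughly x=322. I'll check its position from this view's depth.

```bash
cat >> h.py <<'E'
import json,os
def log():
    s=bot.read_state(); open("log.jsonl","a").write(json.dumps([list(map(float,s[k])) for k in("qpos","ee_pos","ee_rot")])+"\n")
E
sed -i 's/^az,/log()\naz,/' nxt.py
echo '[[-1.48532906,0.181522718,1.60797506,-2.67667762e-05,1.35377373,-0.206280438],[165.37067093,-550.27800926,301.83625882],[0.56696865,0.42244747,0.56776971,-0.42157115]]' > log.jsonl
python3 - <<'E'
from h import *
log()
s=bot.read_state();c=bot.capture("wrist");P=cloud(c,s);im=c["img"].astype(int)
m=(im.max(2)-im.min(2)<30)&(P[...,2]>55)&(P[...,2]<78);m[:140]=0;m[245:]=0;m[:,:270]=0;m[:,390:]=0
k,l,st,ce=cv2.connectedComponentsWithStats(m.astype(np.uint8));i=1+st[1:,4].argmax()
q=P[l==i];print(ce[i],st[i],q.mean(0),np.median(q[:,2]),cv2.minAreaRect(q[:,:2].astype(np.float32)))
M,o=campose(c,s);print("cam in tool",np.array(c["hand_eye"]).round(2))
E
```

```text
[329.0514369  180.65389421] [ 292  146   75   69 4802] [594.00746165 -69.25892307  65.56326677] 66.41949093717164 ((598.007080078125, -67.5516128540039), (47.321781158447266, 46.86507034301758), 21.528034210205078)
cam in tool [[  0.    -0.27   0.96 -82.9 ]
 [ -0.    -0.96  -0.27  67.53]
 [  1.    -0.    -0.    -0.27]
 [  0.     0.     0.     1.  ]]
```

```bash
python3 nxt.py 21.8 45 -1 0 591.5 -69.9 40 3
```

```text
t 1.9 q [-0.81  0.12  2.24  1.12  0.82 -0.45] F [ 0.4  0.4 -0.9] w 88.1 p [ 490.9 -108.5  147. ]
n 3 shift [35.6  0.2  0.7] turn [ 0.1  -0.13  0.05] |shift| 35.6
```

```bash
python3 -m pendant '[[[25,0.2,0.5],[0.1,-0.13,0.05],88],[[25,0.2,0.5],[0.1,-0.13,0.05],88],[[25,0.2,0.5],[0.1,-0.13,0.05],88],[[20,0,0],[0,0,0],88],[[12,0,0.3],[0,0,0],88],[[0,0,0],[0,0,0],88]]'
python3 nxt.py 21.8 45 -1 0 591.5 -69.9 40 1
python3 - <<'E'
from h import *
s=bot.read_state();c=bot.capture("wrist");cv2.imwrite("pics/w2.png",c["img"][:,:,::-1])
E
```

```text
clock: 2.5
ee_pos: [562.4, -84.6, 71.4]
ee_rot: [0.693, 0.591, 0.388, -0.144]
contact_force: [0.0, 0.4, -0.0]
width: 88.2
t 2.5 q [-0.64  0.42  2.1   1.39  0.66 -0.62] F [ 0.   0.4 -0. ] w 88.2 p [562.4 -84.6  71.4]
n 1 shift [ 0.2  0.8 -2.9] turn [-0.11  0.18  0.04] |shift| 3.0
```

View pics/w2.png

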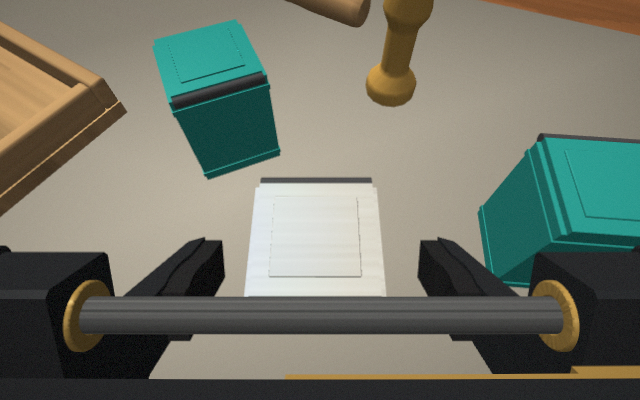

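The wrist view shows the tin between the fingers, with its centre column at about 316 against 322 for the jaws. I'll correct by 2.5 mm and close.

```bash
python3 -m pendant '[[[0.2,0.8,-2.5],[0,0.1,0],88],[[0,0,0],[0,0,0],60],[[0,0,0],[0,0,0],44],[[0,0,0],[0,0,0],40],[[0,0,0],[0,0,0],40],[[0,0,0],[0,0,0],40],[[0,0,0],[0,0,0],40]]'
python3 nxt.py 21.8 45 -1 0 591.5 -69.9 40 1
```

```text
clock: 3.25
ee_pos: [562.0, -81.5, 72.7]
ee_rot: [0.693, 0.591, 0.388, -0.143]
contact_force: [-1.8, -0.3, 1.4]
width: 45.9
t 3.25 q [-0.63  0.41  2.1   1.39  0.65 -0.62] F [-1.8 -0.3  1.4] w 45.9 p [562.  -81.5  72.7]
n 1 shift [ 0.6 -0.7  0.2] turn [-0.09  0.11 -0.03] |shift| 0.9
```

```bash
python3 -m pendant '[[[-7,7,0],[0,0,0],40],[[-14,14,0],[0,0,0],40],[[-25,25,0],[0,0,0],40],[[-25,25,0],[0,0,0],40],[[-25,25,0],[0,0,0],40],[[-20,20,0],[0,0,0],40],[[0,0,0],[0,0,0],40]]'
python3 nxt.py 21.8 45 -1 0 591.5 -69.9 200 1
cat > kin.py <<'E'
from h import *
from scipy.optimize import least_squares
D=[json.loads(l) for l in open("log.jsonl")]
ax=lambda a,t:R.from_euler(a,t).as_matrix()
C=np.array([[0,0,-1],[0,1,0],[1,0,0.]])  # tool x->z
def fkR(q,s): return ax('z',q[0])@ax('y',q[1]+q[2])@ax('z',s[0]*q[3])@ax('y',q[4])@ax('z',s[1]*q[5])@ax('z',s[2])@np.c_[[0,0,1],[0,1,0],[-1,0,0]].astype(float)
def fk(q,P,s):
    h,a1,d,L1,e,L2,L6,dw=P
    p=np.array([a1,d,0])+ax('y',q[1])@[0,0,L1]+ax('y',q[1]+q[2])@[-e,0,L2]
    M=fkR(q,s); pw=ax('z',q[0])@p+[0,0,h]
    W=ax('z',q[0])@ax('y',q[1]+q[2])@ax('z',s[0]*q[3])
    return pw+W@[0,dw,0]+M[:,0]*L6, M
if __name__=="__main__":
    for s in [(a,b,c) for a in(1,-1) for b in(1,-1) for c in(0,np.pi)]:
        e=[np.degrees(np.linalg.norm(R.from_matrix(q2R(r).T@fkR(q,s)).as_rotvec())) for q,p,r in D]
        print(s,np.round(e,1))
        if max(e)<2:
            f=lambda P:np.concatenate([fk(q,P,s)[0]-p for q,p,r in D]+[(P-[400,0,0,400,0,400,150,0])*1e-3])
            o=least_squares(f,[400,0,0,400,0,400,150,0]); print(o.x.round(1),o.fun[:-8].round(1))
E
python3 kin.py
```

```text
clock: 3.95
ee_pos: [563.3, -82.3, 240.9]
ee_rot: [0.695, 0.59, 0.386, -0.142]
contact_force: [0.6, -0.0, -1.5]
width: 45.7
t 3.95 q [-0.63  0.02  2.08  0.97  0.81 -0.06] F [ 0.6 -0.  -1.5] w 45.7 p [563.3 -82.3 240.9]
n 1 shift [ 5.6 -7.2 -1.1] turn [ 0.18  0.33 -0.25] |shift| 9.2
(1, 1, 0) [0. 0. 0. 0. 0. 0.]
[313.4   0.  117.8 438.2 -85.5 514.5 247.5  -0. ] [-0.  0.  0.  0. -0. -0.  0. -0. -0. -0.  0.  0. -0.  0.  0.  0. -0. -0.]
(1, 1, 3.141592653589793) [180. 180. 180. 180. 180. 180.]
(1, -1, 0) [23.6 52.  51.9 71.1 70.8  7. ]
(1, -1, 3.141592653589793) [156.4 128.  128.1 108.9 109.2 173. ]
(-1, 1, 0) [  0.  128.9 128.5 159.1 159.3 111.2]
(-1, 1, 3.141592653589793) [180.  103.8 103.9  77.5  77.4 110.9]
(-1, -1, 0) [ 23.6  97.6  97.4 106.2 106.5 106.5]
(-1, -1, 3.141592653589793) [156.4 137.1 137.3 116.1 115.7 115.7]
```

```bash
cat > sim.py <<'E'
from kin import *
S=(1,1,0); 
P=least_squares(lambda P:np.concatenate([fk(q,P,S)[0]-p for q,p,r in D]+[(P-[400,0,0,400,0,400,150,0])*1e-3]),[400,0,0,400,0,400,150,0]).x
lo=np.array([-2.99,-.89,.3,-1.14,0,-3.12]);hi=np.array([2.99,2.07,2.58,4.28,2.63,3.12])
def ik(M,p,q0):
    f=lambda q:np.r_[(fk(q,P,S)[0]-p)/200,(fk(q,P,S)[1]-M).ravel()]
    o=least_squares(f,np.clip(q0,lo+.001,hi-.001),bounds=(lo,hi)); return o.x,2*o.cost
def follow(q,M0,p0,Mt,pt,n):
    w=R.from_matrix(M0.T@Mt).as_rotvec(); mx=0;me=0
    for k in range(1,n+1):
        q2,e=ik(M0@R.from_rotvec(w*k/n).as_matrix(),p0+(pt-p0)*k/n,q); mx=max(mx,abs(q2-q).max()); me=max(me,e); q=q2
    return q,mx,me
E
cat > t.py <<'E'
from sim import *
q0=np.array(D[-1][0]); p0,M0=fk(q0,P,S)
c=np.array([571.4,220.]);
for az in (0,20,40,60,80):
  for sg in (1,-1):
    a=np.radians(az);d=np.array([np.cos(a),np.sin(a)]); G=np.r_[c+85*d,230.]
    A=tgt(az,45,-1); q,m1,e1=follow(q0,M0,p0,A,G-45*A[:,0],20)
    B1=A@R.from_euler('x',sg*90,degrees=True).as_matrix();B=A@R.from_euler('x',sg*180,degrees=True).as_matrix()
    qa=q;q,m2,e2=follow(q,A,G-45*A[:,0],B1,G-45*B1[:,0],15);q,m3,e3=follow(q,B1,G-45*B1[:,0],B,G-45*B[:,0],15)
    G2=G.copy();G2[2]=140
    E=tgt(az,0,-1,180);qb=q; q,m4,e4=follow(q,B,G-45*B[:,0],E,G2-45*E[:,0],10)
    F=tgt(az,-10,-1,180); qf,m5,e5=follow(q,E,G2-45*E[:,0],F,G2-45*F[:,0],3)
    print(az,sg,np.round([m1,m2,m3,m4,m5],2),["%.0e"%e for e in(e1,e2,e3,e4,e5)],qa.round(1),qb.round(1),q.round(1),qf.round(1))
E
python3 t.py
```

```text
0 1 [0.18 0.1  0.12 2.6  0.09] ['4e-18', '3e-02', '1e-01', '5e-02', '4e-18'] [ 0.2  0.2  1.9 -0.4  0.4  2.1] [0.1 0.2 2.  1.7 0.  3.1] [0.3 0.7 2.  3.4 1.2 1.5] [0.3 0.8 2.  3.4 1.4 1.5]
0 -1 [0.18 0.1  0.1  0.39 0.  ] ['4e-18', '9e-28', '3e-24', '1e+00', '1e+00'] [ 0.2  0.2  1.9 -0.4  0.4  2.1] [ 0.2  0.2  1.9 -0.4  0.4 -1. ] [ 0.1  0.2  2.  -1.1  0.  -0.4] [ 0.1  0.2  2.  -1.1  0.  -0.4]
20 1 [0.08 0.1  0.11 0.61 0.09] ['2e-18', '2e-18', '7e-02', '2e-02', '8e-18'] [0.1 0.1 1.9 0.5 0.4 1. ] [0.1 0.2 2.  1.4 0.2 3.1] [0.1 0.7 2.1 2.9 1.2 1.7] [0.1 0.8 2.  2.9 1.5 1.6]
20 -1 [0.08 0.1  0.1  0.62 0.01] ['2e-18', '1e-26', '3e-19', '1e+00', '1e+00'] [0.1 0.1 1.9 0.5 0.4 1. ] [ 0.1  0.1  1.9  0.5  0.4 -2.2] [ 0.1  0.2  2.   1.5  0.1 -3.1] [ 0.1  0.2  2.   1.5  0.2 -3.1]
40 1 [0.04 0.1  0.1  0.25 0.08] ['4e-21', '9e-25', '3e-02', '3e-03', '1e-18'] [0.  0.1 1.9 0.9 0.6 0.3] [0.  0.2 2.  1.1 0.6 3.1] [-0.1  0.7  2.   2.3  1.3  1.9] [-0.1  0.8  2.   2.4  1.5  1.8]
40 -1 [0.04 0.1  0.1  0.23 0.02] ['4e-21', '3e-28', '2e-17', '1e+00', '2e+00'] [0.  0.1 1.9 0.9 0.6 0.3] [ 0.   0.1  1.9  0.9  0.6
[... 196 characters left out ...]
  0.9  0.9  3.1] [-0.2  0.7  1.9  1.9  1.4  2. ] [-0.2  0.9  1.9  2.   1.6  1.9]
60 -1 [0.03 0.1  0.1  0.04 0.04] ['2e-22', '5e-30', '3e-04', '1e+00', '2e+00'] [-0.   0.2  1.8  0.9  0.9 -0. ] [-0.   0.2  1.8  0.9  0.9 -3.1] [-0.1  0.4  1.8  1.3  0.9 -3.1] [-0.1  0.4  1.8  1.4  1.  -3.1]
80 1 [0.03 0.1  0.1  0.09 0.05] ['9e-22', '7e-18', '2e-17', '1e-17', '3e-20'] [-0.   0.3  1.7  0.9  1.2 -0.2] [-0.   0.3  1.7  0.9  1.2  2.9] [-0.2  0.8  1.8  1.6  1.6  2.1] [-0.2  0.9  1.7  1.6  1.7  2.1]
80 -1 [0.03 0.1  0.1  0.06 0.06] ['9e-22', '6e-18', '6e-02', '1e+00', '1e+00'] [-0.   0.3  1.7  0.9  1.2 -0.2] [ 0.   0.3  1.7  0.7  1.2 -3.1] [-0.1  0.6  1.6  1.2  1.4 -3.1] [-0.1  0.7  1.6  1.4  1.5 -3.1]
```

```bash
sed -i 's/(0,20,40,60,80)/(78.7,)/;s/(1,-1)/(1,)/' t.py; python3 t.py; python3 nxt.py 78.7 45 -1 0 588.1 303.4 230 14
```

```text
78.7 1 [0.03 0.1  0.1  0.1  0.05] ['8e-22', '9e-18', '5e-17', '1e-17', '3e-20'] [-0.   0.3  1.7  0.9  1.1 -0.2] [-0.   0.3  1.7  0.9  1.1  2.9] [-0.2  0.8  1.8  1.6  1.6  2.1] [-0.2  0.9  1.7  1.7  1.7  2.1]
t 3.95 q [-0.63  0.02  2.08  0.97  0.81 -0.06] F [ 0.6 -0.  -1.5] w 45.7 p [563.3 -82.3 240.9]
n 14 shift [ 13.5  15.6 -16.6] turn [-2.86  2.9  -0.  ] |shift| 26.5
```

```bash
python3 -m pendant '[[[13.5,15.6,-16.6],[-2.86,2.9,0],40],[[13.5,15.6,-16.6],[-2.86,2.9,0],40],[[13.5,15.6,-16.6],[-2.86,2.9,0],40],[[13.5,15.6,-16.6],[-2.86,2.9,0],40],[[13.5,15.6,-16.6],[-2.86,2.9,0],40],[[13.5,15.6,-16.6],[-2.86,2.9,0],40],[[13.5,15.6,-16.6],[-2.86,2.9,0],40]]' && python3 -m pendant '[[[13.5,15.6,-16.6],[-2.86,2.9,0],40],[[13.5,15.6,-16.6],[-2.86,2.9,0],40],[[13.5,15.6,-16.6],[-2.86,2.9,0],40],[[13.5,15.6,-16.6],[-2.86,2.9,0],40],[[13.5,15.6,-16.6],[-2.86,2.9,0],40],[[13.5,15.6,-16.6],[-2.86,2.9,0],40],[[13.5,15.6,-16.6],[-2.86,2.9,0],40],[[0,0,0],[0,0,0],40]]'
python3 nxt.py 78.7 45 -1 0 588.1 303.4 230
python3 - <<'E'
from h import *
c=bot.capture("scene");cv2.imwrite("pics/s2.png",c["img"][:,:,::-1])
E
```

```text
clock: 4.65
ee_pos: [615.3, 94.8, 245.0]
ee_rot: [0.704, 0.477, 0.524, 0.033]
contact_force: [-0.5, -0.2, -1.1]
width: 45.9
clock: 5.45
ee_pos: [578.3, 275.5, 256.3]
ee_rot: [0.673, 0.334, 0.627, 0.207]
contact_force: [0.6, -0.5, -1.5]
width: 45.8
t 5.45 q [-0.03  0.28  1.75  0.88  1.15 -0.23] F [ 0.6 -0.5 -1.5] w 45.8 p [578.3 275.5 256.3]
n 1 shift [-5.8  2.1  4.1] turn [-0.15 -0.57 -0.19] |shift| 7.4
```

View pics/s2.png

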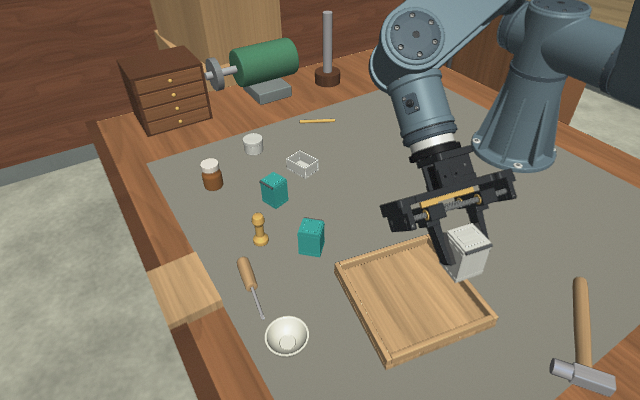

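The tin is held at (467,250) in the scene view, over the far-left side of the tray. Next I'll roll it half a turn about the tool axis. The mouth stays above level until the end of the roll.

```bash
python3 -m pendant '[[[0,0,0],[5,0,0],40],[[0,0,0],[8.2,0,0],40],[[0,0,0],[8.2,0,0],40],[[0,0,0],[8.2,0,0],40],[[0,0,0],[8.2,0,0],40],[[0,0,0],[8.2,0,0],40],[[0,0,0],[8.2,0,0],40],[[0,0,0],[8.2,0,0],40]]' && python3 -m pendant '[[[0,0,0],[8.2,0,0],40],[[0,0,0],[8.2,0,0],40],[[0,0,0],[8.2,0,0],40],[[0,0,0],[8.2,0,0],40],[[0,0,0],[8.2,0,0],40],[[0,0,0],[8.2,0,0],40],[[0,0,0],[8.2,0,0],40],[[0,0,0],[8.2,0,0],40]]' && python3 -m pendant '[[[0,0,0],[8.2,0,0],40],[[0,0,0],[8.2,0,0],40],[[0,0,0],[8.2,0,0],40],[[0,0,0],[8.2,0,0],40],[[0,0,0],[8.2,0,0],40]]'
python3 nxt.py 78.7 45 -1 180 588.1 303.4 230
python3 nxt.py 78.7 0 -1 180 588.1 303.4 140 7
```

```text
clock: 6.3
ee_pos: [580.2, 272.0, 257.0]
ee_rot: [0.401, 0.638, 0.64, -0.151]
contact_force: [-0.9, -0.1, -1.5]
width: 45.9
clock: 7.1
ee_pos: [580.2, 272.0, 257.0]
ee_rot: [-0.009, 0.754, 0.456, -0.473]
contact_force: [-0.5, -0.3, -1.7]
width: 45.9
clock: 7.6
ee_pos: [580.2, 272.1, 257.0]
ee_rot: [-0.272, 0.703, 0.262, -0.603]
contact_force: [0.2, -0.3, -2.7]
width: 45.8
t 7.6 q [-0.03  0.27  1.75  0.88  1.15  2.73] F [ 0.2 -0.3 -2.7] w 45.8 p [580.2 272.1 257. ]
n 2 shift [-1.5 -1.7 -1. ] turn [5.15 0.09 0.09] |shift| 2.5
t 7.6 q [-0.03  0.27  1.75  0.88  1.15  2.73] F [ 0.2 -0.3 -2.7] w 45.8 p [580.2 272.1 257. ]
n 7 shift [ 5.7 16.2  1.4] turn [ 1.38  0.6  -6.39] |shift| 17.3
```

```bash
python3 -m pendant '[[[5.7,16.2,1.4],[1.38,0.6,-6.39],40],[[5.7,16.2,1.4],[1.38,0.6,-6.39],40],[[5.7,16.2,1.4],[1.38,0.6,-6.39],40],[[5.7,16.2,1.4],[1.38,0.6,-6.39],40],[[5.7,16.2,1.4],[1.38,0.6,-6.39],40],[[5.7,16.2,1.4],[1.38,0.6,-6.39],40],[[5.7,16.2,1.4],[1.38,0.6,-6.39],40],[[0,0,0],[0,0,0],40]]'
python3 nxt.py 78.7 -10 -1 180 588.1 303.4 140
python3 - <<'E'
from h import *
c=bot.capture("scene");cv2.imwrite("pics/s3.png",c["img"][:,:,::-1])
c=bot.capture("top");cv2.imwrite("pics/t3.png",cv2.resize(c["img"][130:300,120:340],None,fx=3,fy=3)[:,:,::-1])
E
```

```text
clock: 8.4
ee_pos: [576.8, 259.9, 134.1]
ee_rot: [0.548, -0.544, -0.447, 0.452]
contact_force: [-0.4, 0.2, -2.8]
width: 45.9
t 8.4 q [-0.19  0.81  1.78  1.57  1.57  2.14] F [-0.4  0.2 -2.8] w 45.9 p [576.8 259.9 134.1]
n 2 shift [ 0.2  1.  -1.3] turn [-0.26  0.1  -5.01] |shift| 1.6
```

View pics/s3.png

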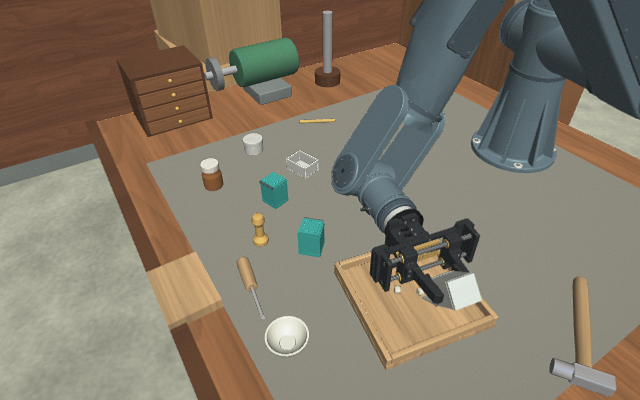

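View pics/t3.png

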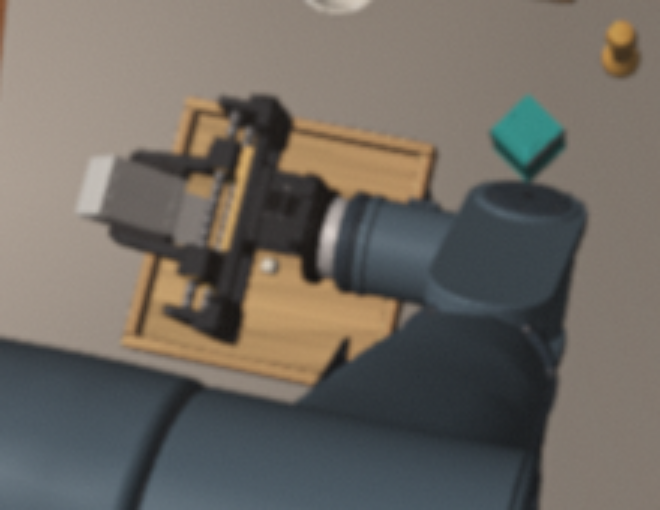

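The lid is open. One stone is in the tray at (397,289), and a second white spot at (421,292) may still be on the lid. I'll pitch another 10° and wait.

```bash
python3 -m pendant '[[[0.2,1,0],[0,0,-5],40],[[0.2,1,0],[0,0,-5],40],[[0,0,0],[0,0,0],40],[[0,0,0],[0,0,0],40],[[0,0,0],[0,0,0],40],[[0,0,0],[0,0,0],40]]'
python3 - <<'E'
from h import *
log()
c=bot.capture("scene");cv2.imwrite("pics/s4.png",cv2.resize(c["img"][220:370,330:500],None,fx=4,fy=4,interpolation=cv2.INTER_CUBIC)[:,:,::-1])
E
```

```text
clock: 9.1
ee_pos: [580.4, 260.7, 141.2]
ee_rot: [0.58, -0.506, -0.498, 0.399]
contact_force: [-0.3, 0.0, -1.2]
width: 45.5
```

View pics/s4.png

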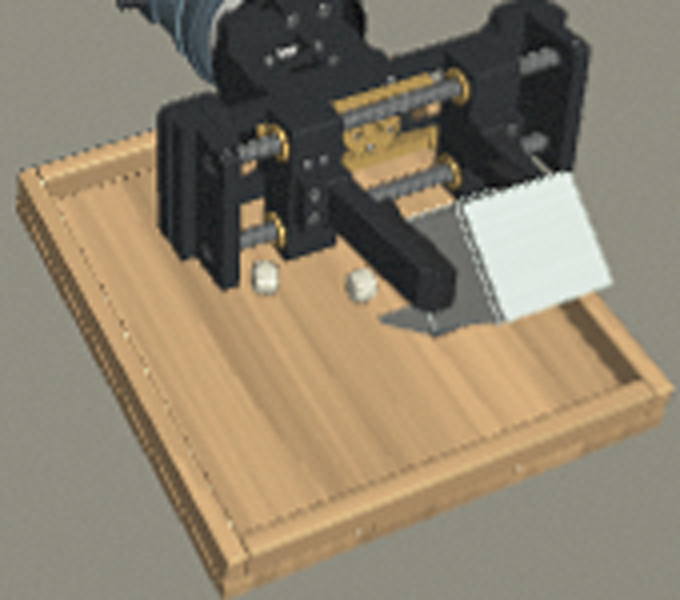

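Both stones are on the tray floor, at crop pixels (265,277) and (362,285). Now I'll raise the tin and reverse the motion.

```bash
python3 nxt.py 78.7 45 -1 180 588.1 303.4 240 8
```

```text
t 9.15 q [-0.18  0.9   1.73  1.66  1.72  2.09] F [ 0.3 -0.1 -2.2] w 45.9 p [580.2 260.7 140.9]
n 8 shift [ -2.7 -16.9   0. ] turn [0.07 0.03 6.88] |shift| 17.1
```

```bash
python3 -m pendant '[[[-2.7,-16.9,0],[0,0,6.88],40],[[-2.7,-16.9,0],[0,0,6.88],40],[[-2.7,-16.9,0],[0,0,6.88],40],[[-2.7,-16.9,0],[0,0,6.88],40],[[-2.7,-16.9,0],[0,0,6.88],40],[[-2.7,-16.9,0],[0,0,6.88],40],[[-2.7,-16.9,0],[0,0,6.88],40],[[-2.7,-16.9,0],[0,0,6.88],40]]' && python3 -m pendant '[[[0,0,0],[-8,0,0],40],[[0,0,0],[-8.2,0,0],40],[[0,0,0],[-8.2,0,0],40],[[0,0,0],[-8.2,0,0],40],[[0,0,0],[-8.2,0,0],40],[[0,0,0],[-8.2,0,0],40],[[0,0,0],[-8.2,0,0],40],[[0,0,0],[-8.2,0,0],40]]' && python3 -m pendant '[[[0,0,0],[-8,0,0],40],[[0,0,0],[-8.2,0,0],40],[[0,0,0],[-8.2,0,0],40],[[0,0,0],[-8.2,0,0],40],[[0,0,0],[-8.2,0,0],40],[[0,0,0],[-8.2,0,0],40],[[0,0,0],[-8.2,0,0],40],[[0,0,0],[-8.2,0,0],40]]' && python3 -m pendant '[[[0,0,0],[-8,0,0],40],[[0,0,0],[-8.2,0,0],40],[[0,0,0],[-8.2,0,0],40],[[0,0,0],[-8.2,0,0],40],[[0,0,0],[-8.2,0,0],40],[[0,0,0],[-8.2,0,0],40],[[0,0,0],[0,0,0],40]]'
python3 nxt.py 78.7 45 -1 0 588.1 303.4 240
python3 nxt.py 22 45 -1 0 592 -68.5 200 14
python3 - <<'E'
from h import *
c=bot.capture("scene");cv2.imwrite("pics/s5.png",c["img"][:,:,::-1])
c=bot.capture("wrist");cv2.imwrite("pics/w5.png",c["img"][:,:,::-1])
E
```

```text
clock: 9.95
ee_pos: [581.1, 271.6, 272.8]
ee_rot: [-0.329, 0.68, 0.206, -0.622]
contact_force: [0.3, 0.5, -2.7]
width: 45.7
clock: 10.75
ee_pos: [580.7, 272.0, 271.2]
ee_rot: [0.09, 0.749, 0.513, -0.41]
contact_force: [0.8, 0.7, -1.2]
width: 45.2
clock: 11.55
ee_pos: [580.7, 272.0, 271.2]
ee_rot: [0.481, 0.581, 0.653, -0.068]
contact_force: [0.5, 0.1, -2.0]
width: 45.6
clock: 12.25
ee_pos: [580.8, 272.0, 271.2]
ee_rot: [0.678, 0.331, 0.623, 0.207]
contact_force: [-0.7, -0.4, -0.7]
width: 46.0
t 12.25 q [-0.03  0.25  1.74  0.86  1.16 -0.21] F [-0.7 -0.4 -0.7] w 46.0 p [580.8 272.  271.2]
n 1 shift [-0.2  0.7  1. ] turn [ 0.39 -0.03 -0.  ] |shift| 1.3
t 12.25 q [-0.03  0.25  1.74  0.86  1.16 -0.21] F [-0.7 -0.4 -0.7] w 46.0 p [580.8 272.  271.2]
n 14 shift [-13.3 -17.3  14.9] turn [ 2.89 -2.87 -0.01] |shift| 26.4
```

View pics/s5.png

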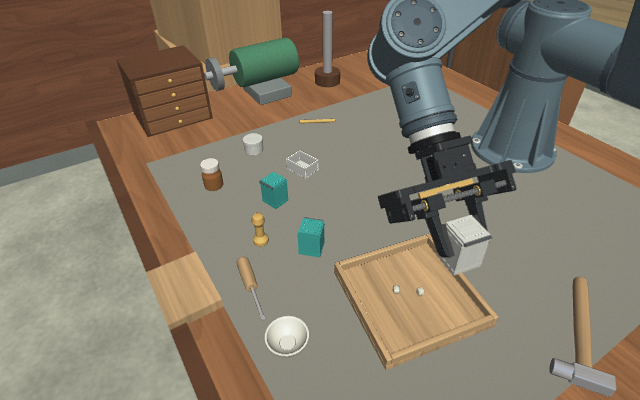

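View pics/w5.png

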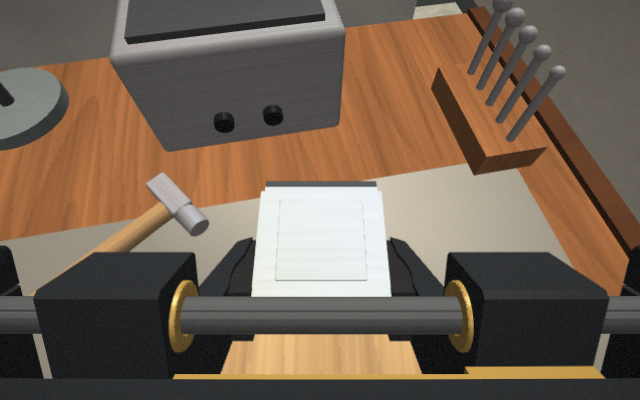

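Both stones lie in the tray, at scene (397,289) and (420,292). The tin is upright and its lid has closed. I'll carry it back to its old spot.

```bash
python3 -m pendant '[[[-13.3,-17.3,14.9],[2.89,-2.87,0],40],[[-13.3,-17.3,14.9],[2.89,-2.87,0],40],[[-13.3,-17.3,14.9],[2.89,-2.87,0],40],[[-13.3,-17.3,14.9],[2.89,-2.87,0],40],[[-13.3,-17.3,14.9],[2.89,-2.87,0],40],[[-13.3,-17.3,14.9],[2.89,-2.87,0],40],[[-13.3,-17.3,14.9],[2.89,-2.87,0],40]]' && python3 -m pendant '[[[-13.3,-17.3,14.9],[2.89,-2.87,0],40],[[-13.3,-17.3,14.9],[2.89,-2.87,0],40],[[-13.3,-17.3,14.9],[2.89,-2.87,0],40],[[-13.3,-17.3,14.9],[2.89,-2.87,0],40],[[-13.3,-17.3,14.9],[2.89,-2.87,0],40],[[-13.3,-17.3,14.9],[2.89,-2.87,0],40],[[-13.3,-17.3,14.9],[2.89,-2.87,0],40],[[0,0,0],[0,0,0],40]]'
python3 nxt.py 22 45 -1 0 592 -68.5 200
python3 nxt.py 22 45 -1 0 592 -68.5 45 5
```

```text
clock: 13.05
ee_pos: [616.8, 92.4, 251.4]
ee_rot: [0.706, 0.478, 0.522, 0.032]
contact_force: [0.6, -0.2, -1.0]
width: 45.8
clock: 13.85
ee_pos: [561.8, -81.8, 230.9]
ee_rot: [0.691, 0.592, 0.388, -0.143]
contact_force: [-1.0, 0.7, -1.8]
width: 45.7
t 13.85 q [-0.63  0.04  2.09  0.98  0.81 -0.08] F [-1.   0.7 -1.8] w 45.7 p [561.8 -81.8 230.9]
n 1 shift [ 0.2  1.5 -1. ] turn [-0.45  0.16 -0.06] |shift| 1.8
t 13.85 q [-0.63  0.04  2.09  0.98  0.81 -0.08] F [-1.   0.7 -1.8] w 45.7 p [561.8 -81.8 230.9]
n 5 shift [ 21.9 -21.6  -0.1] turn [-0.09  0.03 -0.01] |shift| 30.8
```

```bash
python3 -m pendant '[[[21.6,-21.6,0],[-0.1,0,0],40],[[21.6,-21.6,0],[-0.1,0,0],40],[[21.6,-21.6,0],[-0.1,0,0],40],[[21.6,-21.6,0],[-0.1,0,0],40],[[15,-15,0],[0,0,0],40],[[5,-5,0],[0,0,0],40],[[0,0,0],[0,0,0],40]]'
python3 nxt.py 22 45 -1 0 592 -68.5 40 1
python3 - <<'E'
from h import *
s=bot.read_state();c=bot.capture("wrist");P=cloud(c,s)
cv2.imwrite("pics/w6.png",c["img"][:,:,::-1])
q=P[210:290:4,265:375:4].reshape(-1,3); n=np.linalg.svd(q-q.mean(0))[2][2]; print("lid normal",n.round(3),q.mean(0).round(1))
c=bot.capture("scene");cv2.imwrite("pics/s6.png",cv2.resize(c["img"][120:280,220:420],None,fx=3.5,fy=3.5,interpolation=cv2.INTER_CUBIC)[:,:,::-1])
E
```

```text
clock: 14.55
ee_pos: [563.1, -79.7, 80.1]
ee_rot: [0.694, 0.589, 0.391, -0.139]
contact_force: [-0.6, -0.3, -1.3]
width: 45.8
t 14.55 q [-0.63  0.4   2.1   1.36  0.66 -0.59] F [-0.6 -0.3 -1.3] w 45.8 p [563.1 -79.7  80.1]
n 1 shift [ 5.2 -6.5  0.4] turn [ 0.18 -0.11 -0.06] |shift| 8.4
lid normal [-0.375 -0.158 -0.913] [594.2 -65.9  74.8]
```

View pics/s6.png

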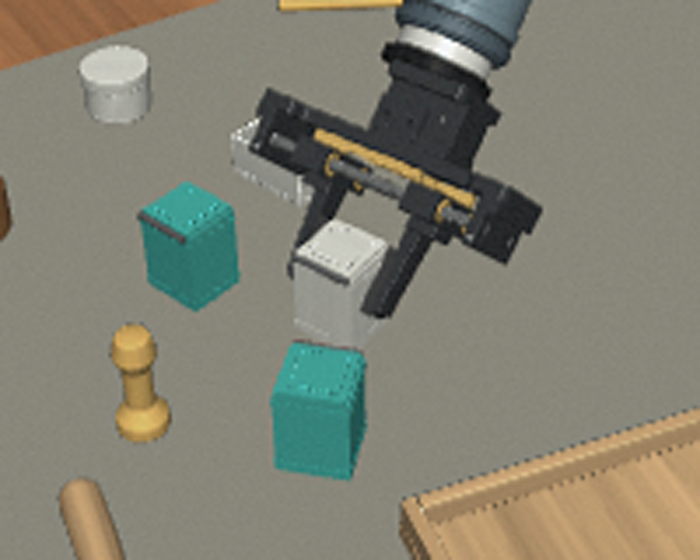

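```bash
python3 - <<'E'
from h import *
s=bot.read_state();c=bot.capture("wrist");P=cloud(c,s)
for r in range(185,300,8): print(r,P[r,[270,320,365]].round(1).tolist())
c=bot.capture("scene");P=cloud(c)
im=c["img"].astype(int);m=(im.min(2)>190)&(P[...,2]>60)&(P[...,2]<85);m[:,:300]=0;m[:,340:]=0;m[:175]=0;m[215:]=0
q=P[m];print(len(q),q.mean(0),np.linalg.svd(q-q.mean(0))[2][2])
E
```

```text
185 [[612.0, -39.7, 74.9], [619.4, -57.1, 74.5], [625.2, -73.1, 75.6]]
193 [[607.9, -41.9, 76.6], [615.9, -58.5, 74.9], [622.0, -74.2, 75.3]]
201 [[605.5, -43.0, 75.4], [612.0, -60.1, 76.3], [618.7, -75.3, 75.4]]
209 [[602.5, -44.4, 75.4], [608.9, -61.4, 76.4], [615.8, -76.3, 74.9]]
217 [[599.7, -45.7, 75.0], [605.7, -62.7, 76.8], [612.1, -77.4, 76.1]]
225 [[596.8, -47.2, 75.2], [603.1, -63.8, 76.0], [609.1, -78.4, 76.0]]
233 [[593.8, -48.7, 75.7], [599.9, -65.1, 76.9], [606.4, -79.4, 75.6]]
241 [[591.3, -49.9, 75.0], [597.1, -66.2, 77.1], [603.7, -80.3, 75.2]]
249 [[588.5, -51.4, 75.7], [594.6, -67.2, 76.4], [600.6, -81.3, 75.9]]
257 [[585.9, -52.7, 75.8], [592.1, -68.3, 76.2], [598.1, -82.2, 75.5]]
265 [[583.4, -53.8, 75.5], [589.3, -69.4, 76.9], [595.2, -83.1, 76.0]]
273 [[581.1, -54.9, 75.0], [586.5, -70.5, 77.6], [592.4, -84.0, 76.4]]
281 [[578.7, -56.1, 75.0], [584.5, -71.4, 76.1], [590.3, -84.9, 75.3]]
289 [[576.1, -57.5, 75.8], [582.1, -72.3, 76.2], [587.9, -85.7, 75.0]]
297 [[567.6, -66.4, 110.1], [571.7, -76.6, 110.4], [575.6, -85.8, 109.8]]
160 [601.50023155 -63.81077414  75.87882523] [ 0.00173414  0.00246378 -0.99999546]
```

View pics/w6.png

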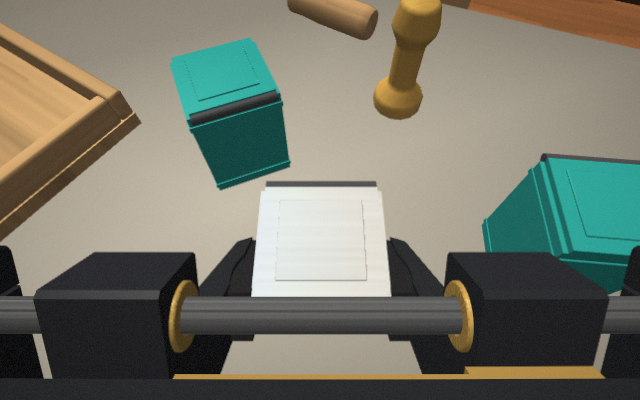

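The lid is level and closed, with its top at about 75.5 mm, so the underside is roughly 7–8 mm above the bench. I'll lower it gently.

```bash
python3 -m pendant '[[[2,-2,0],[0,0,0],40],[[2,-2,0],[0,0,0],40],[[0.8,-0.8,0],[0,0,0],40],[[0,0,0],[0,0,0],40]]'; python3 nxt.py 22 45 -1 0 592 -68.5 40 1
```

```text
clock: 15.15
ee_pos: [563.1, -80.4, 73.9]
ee_rot: [0.694, 0.588, 0.39, -0.14]
contact_force: [0.6, -0.4, -2.0]
width: 46.1
t 15.15 q [-0.63  0.41  2.1   1.38  0.66 -0.62] F [ 0.6 -0.4 -2. ] w 46.1 p [563.1 -80.4  73.9]
n 1 shift [ 1.  -1.9 -0.2] turn [ 0.27 -0.   -0.08] |shift| 2.2
```

```bash
python3 -m pendant '[[[0.5,-0.5,0],[0,0,0],40],[[0,0,0],[0,0,0],40]]'; python3 -m pendant '[[[0.4,-0.4,0],[0,0,0],40],[[0,0,0],[0,0,0],40]]'
```

```text
clock: 15.35
ee_pos: [563.2, -80.4, 73.2]
ee_rot: [0.694, 0.588, 0.39, -0.14]
contact_force: [0.4, 0.2, -2.1]
width: 45.7
clock: 15.55
ee_pos: [563.3, -80.4, 72.8]
ee_rot: [0.695, 0.588, 0.39, -0.139]
contact_force: [-0.4, -0.5, -0.8]
width: 45.8
```

```bash
python3 -m pendant '[[[0.3,-0.3,0],[0,0,0],40],[[0,0,0],[0,0,0],40]]'; python3 -m pendant '[[[0.3,-0.3,0],[0,0,0],40],[[0,0,0],[0,0,0],40]]'
```

```text
clock: 15.75
ee_pos: [563.4, -80.4, 72.7]
ee_rot: [0.695, 0.588, 0.39, -0.139]
contact_force: [-2.6, -0.3, 3.7]
width: 45.7
clock: 15.95
ee_pos: [563.6, -80.4, 72.7]
ee_rot: [0.695, 0.588, 0.39, -0.139]
contact_force: [-5.1, -0.1, 7.7]
width: 45.8
```

The force reading shows contact with the bench, so I'll release and back straight out.

```bash
python3 -m pendant '[[[-0.3,0.3,0],[0,0,0],50],[[0,0,0],[0,0,0],65],[[0,0,0],[0,0,0],88],[[0,0,0],[0,0,0],88],[[0,0,0],[0,0,0],88],[[0,0,0],[0,0,0],88]]' && python3 - <<'E'
from h import *
c=bot.capture("wrist");cv2.imwrite("pics/w7.png",c["img"][:,:,::-1])
E
```

```text
clock: 16.55
ee_pos: [563.2, -80.4, 72.3]
ee_rot: [0.694, 0.588, 0.39, -0.139]
contact_force: [-0.1, 0.3, -0.7]
width: 87.0
```

View pics/w7.png

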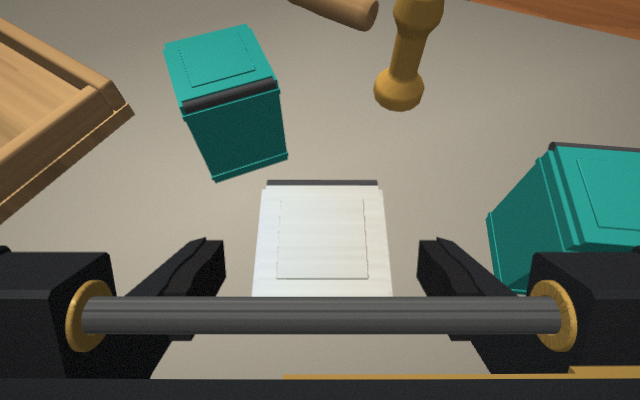

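The fingers are open, and the tin stands free and centred between them at x≈322.

```bash
python3 -m pendant '[[[-10,0,0],[0,0,0],88],[[-25,0,0],[0,0,0],88],[[-30,0,0],[0,0,0],88],[[-30,0,0],[0,0,0],88],[[-30,0,0],[0,0,0],88],[[-25,0,0],[0,0,0],88],[[0,0,0],[0,0,0],88],[[0,0,0],[0,0,0],88]]' && python3 - <<'E'
from h import *
c=bot.capture("scene");cv2.imwrite("pics/s8.png",c["img"][:,:,::-1])
P=cloud(c);im=c["img"].astype(int);m=(im.min(2)>190)&(P[...,2]>55)&(P[...,2]<85);m[:,:295]=0;m[:,345:]=0;m[:175]=0;m[220:]=0
q=P[m];print(len(q),q.mean(0),np.linalg.svd(q-q.mean(0))[2][2])
m=(im.min(2)>165)&(np.arange(640)>340)&(np.arange(640)<490)&(np.arange(400)[:,None]>240)&(np.arange(400)[:,None]<355)
k,l,st,ce=cv2.connectedComponentsWithStats(m.astype(np.uint8))
for i in range(1,k):
    if st[i,4]>8: print(ce[i],st[i,4],onplane(c,[ce[i]],17))
E
```

```text
clock: 17.4
ee_pos: [464.7, -120.7, 178.7]
ee_rot: [0.695, 0.588, 0.389, -0.14]
contact_force: [0.8, -0.1, -0.6]
width: 88.0
138 [601.06206369 -63.74109156  66.22063239] [ 0.01072212  0.00562322 -0.99992671]
[396.16666667 288.79166667] 24 [[592.53416808 205.56614958  17.        ]]
[420.79310345 290.65517241] 29 [[556.33959368 233.94780985  17.        ]]
```

View pics/s8.png

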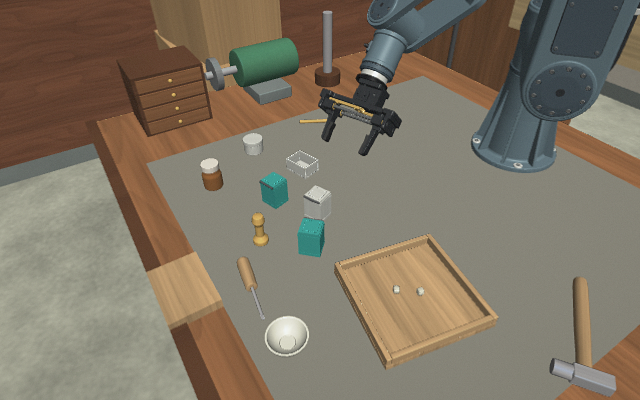

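The tin stands upright with its lid shut at (317,203). The stones are in the tray at (396,289) and (421,291), and the gripper is clear.

```bash
python3 -c "
from rig import bot
print(bot.hand_in())"
```

```text
the job is handed in; nothing more can be done
None
```

The job is done and handed in at about 17.5 s of the 58 s allowed; the hand-in gives no verdict. I gripped the aluminium tin, held it over the far-left side of the tray and turned it over. The lid dropped open, both stones spilled out, and I stood the tin back on its original spot and let go.

- **Tin:** in the last scene picture it stands upright and clear of the tray. Its lid is shut and level, with the top at 66 mm, as at the start.
- **Stones:** both lie well inside the tray, at about (593, 206) and (556, 234).
- **Gripper:** it is open and backed well away from the tin, and the neighbouring objects look unmoved.
- **Forces:** the highest wrist force I saw was about 9 N, when the tin touched down.
- **Failed check:** a wrist-camera fit before setting down gave a tilted lid (normal −0.375, −0.158, −0.913). Individual depth points in that same view and the scene camera both showed it level, so I took the fit as bad.

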